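# Load a sample bottle onto the enclosed balance

## Robot

A 6-joint arm with a two-finger parallel gripper is mounted at the origin on the work surface. World frame = base frame: x ahead of the robot, y to its left, z up, the work surface at z = 0. Lengths are in m, angles in degrees, forces in N, time in s.
With the tool pointing down it reaches from about 0.4 to 0.825 m from the base axis. Payload 7 kg.
Tool frame: the origin (TCP) lies midway between the tips of the shut fingers; the grasp point (between the pads) lies 19 mm behind it; z points along the fingers, y is the line along which they close (so a half turn about z gives the same grasp; the last joint's range is limited). The gripper opens to 85 mm and grips with 20 to 120 N. Pads are 22 mm wide; open, the fingers measure 114 mm over their backs; the gripper's body (76 mm by 85 mm) begins 54 mm behind the grasp point. The pads swing forward as they close: fully open they stand 13 mm farther back than shut.
Start: joints at [-56.03, 20.546, 0.682, 0, -70.136, -16.507], TCP at [0.203, -0.644, 0.201] pointing down, gripper open.
Joint ranges: [-176.03, 176.03], [-82.01, 121.73], [-58.28, 71.71], [-173.87, 95.51], [-174.79, -0.11], [-173.66, 173.66]. Speed limits (degrees/s): [136.94, 136.94, 172.46, 180, 180, 180].

## Interface

Orientations are given as a 3x3 rotation matrix whose columns are the frame's x, y, z axes.
In Python, from plant import arm, viewer gives the robot as it stands.
- The arm moves only by the tool jog_arm, never from a script. Its arguments are lists of equal length, an entry for each row: "rot": the turn, a rotation vector about the tool's x, y, z in rad, a list of three; "xyz": the shift along the tool's x, y, z in m, a list of three; "jaw": the closure in counts, from 0 (fully open) to 255 (shut). A call has exactly 8 rows; each row is the pose to reach, as a shift and turn from the pose commanded when the call began, along the tool's axes at that moment; what a row does not reach only later rows make up. A row lasts 1/10 s, in which the tool goes at most 50 mm and 8.59 degrees, less where a joint would pass 70% of its speed; a pose out of reach is approached as far as the arm can. A call with a gripper value outside its range is refused whole. The fingers move at their own pace and stop on an object; the grip force is fixed at half the most. Time passes only in rows, so rows that repeat a pose let the fingers close, or fill a call up. It gives the time, the measured TCP pose, the force, the opening and the grip force at its end, in the units of the state.
- arm.observe(): the state, without advancing time (a new reading comes with each control period).
- viewer.snapshot(name): name is "scene" or "top" or "wrist"; returns (picture, depth): 400x640x3 uint8, red, green, blue; 400x640 float32, m along the optical axis (not along the pixel's ray), 0 where there is no reading.
- viewer.camera_model(name): a dict with "vfov" (degrees; the focal length in pixels is half the picture's height over the tangent of half this angle, whatever the lens; pixels are square), "cx", "cy" (the principal point, pixels), "D" ([k1, k2, p1, p2, k3] as OpenCV has them; the pictures are not rectified), "origin" and "rotation" of the camera in the world. Camera axes: x right, y down, z forward; pixel columns grow to the right and rows downward; lengths in m; the calibration is good to about 2 mm. A picture is of the moment at which its call begins: read the wrist's pose just before it. camera_model takes no time and is no camera call; for the wrist camera it gives the pose at the moment of the call.
- arm.finish_job(): hands the job in; it is judged then, once.
The state is a dict: "time": time; "joints": joint angles; "dq": joint speeds; "tau": joint torques, N m; "ee_pos": TCP position; "orientation": TCP orientation; "ft_force": force on the tool from outside, world axes, zero at the start; "moment": the same for the moment, N m; "finger_gap": opening from 0.0 (shut) to 1.0 (fully open); "gripper_force": force on a finger pad.
Only numpy, scipy, OpenCV 4.12 (cv2) and the standard library are available. Lean on these libraries where they do the work, as an engineer would, in place of code of your own. Each camera call takes 0.05 s, during which the arm holds its last target. There are 200 camera calls.

## Task

Weigh the tall narrow sample bottle: take it from the tray, lower it through the opening in the cover of the balance's draft shield and stand it upright in the middle of the weighing pan, then let go and take the hand out. Neither the bottle nor the gripper may touch the draft shield; set the bottle down, do not drop it, and leave the short bottle and the wide jar undisturbed.

Things in the scene. Friction and masses are not known exactly. Their poses are not given: they have to be found in the camera images.
- bottle_tall: Bottle to weigh: amber glass cylinder with white cap of the same width, 32 mm diameter, 88 mm tall, about 0.1 kg. Stands in a low white tray (rim 14 mm, floor 4 mm above the bench) with the others, at least 80 mm apart centre to centre. Origin: centre of its underside, z up. Grip it about 70 mm up, so that the fingers reach only a little below the cover.
- shield: Fixed draft shield of the balance: clear box 180 x 180 mm, white cover 6 mm thick with an open port 90 mm along x, 140 mm along y (best: fingers closing along y, opened only part way). Origin: port centre at the cover's top, 145 mm above the bench; z up, x and y turn with the balance. Steel pan, 90 mm disc, centred below: top 95 mm under the origin. Base 45 mm high, reaching 170 mm to -x.
- bottle_short: Bystander: amber bottle with white cap, as narrow as the tall one (32 mm) but only 52 mm tall, standing in the tray. Origin: centre of its underside.
- jar_wide: Bystander: wide amber jar with white cap, 56 mm in diameter, 68 mm tall, standing in the tray. Origin: centre of its underside.
Not all that is in view belongs to the job. Leave any green or yellow look-alike of the bottle_tall alone.

How it is judged:
By the outcome, as a careful person would: the job done as asked, in the order asked, and still so for the second after the job is handed in, with the robot touching nothing.
It also fails if it takes over 38 s, if anything falls off the work surface, if the arm or the gripper's body presses on something with over 40 N, if the wrist force passes 120 N, or if a joint passes its speed limit or range.

## Working session

There is one attempt and no reset: what is moved stays moved. The work goes in short steps, Python scripts to look and compute and a tool call to move; the robot and the scene stay as the last step left them, time stands still between calls to the robot, and variables do not carry over. Pictures are saved under pics/ and viewed, at most 10 in all, crops included, and the job is handed in when it is done.

Besides the shell and the picture viewer there is one more tool, called after "Call:" as a command line: name --argument value ..., lists and objects as JSON in quotes. jog_arm: Moves the arm, as the interface text tells. Its arguments: {"type":"object","properties":{"rot":{"type":"array"},"xyz":{"type":"array"},"jaw":{"type":"array"}},"required":["rot","xyz","jaw"]}

```bash
mkdir -p pics
cat > h.py <<'E'
import numpy as np, cv2
from plant import arm, viewer
def K(m):
    f=200/np.tan(np.radians(m['vfov'])/2)
    return np.array([[f,0,m['cx']],[0,f,m['cy']],[0,0,1.]])
def snap(n,save=None):
    m=viewer.camera_model(n); p,d=viewer.snapshot(n)
    if save: cv2.imwrite('pics/'+save,p[:,:,::-1])
    return p,d,m
def rays(m,uv):
    q=cv2.undistortPoints(np.array(uv,float).reshape(-1,1,2),K(m),np.array(m['D'],float)).reshape(-1,2)
    return np.c_[q,np.ones(len(q))]@np.array(m['rotation']).T, np.array(m['origin'])
def onplane(m,uv,z):
    r,o=rays(m,uv); return o+r*((z-o[2])/r[:,2])[:,None]
def cloud(m,d):
    v,u=np.mgrid[0:400,0:640]; r,o=rays(m,np.c_[u.ravel(),v.ravel()])
    return (o+r*d.reshape(-1,1)).reshape(400,640,3)
E
python3 - <<'E'
from h import *
a=snap('scene');b=snap('top')
np.savez('first.npz',sp=a[0],sd=a[1],tp=b[0],td=b[1])
import pickle;pickle.dump((a[2],b[2]),open('m.pkl','wb'))
cv2.imwrite('pics/a.png',np.vstack([a[0],b[0]])[:,:,::-1][:, :].copy() if 0 else cv2.resize(np.vstack([a[0],b[0]])[:,:,::-1],(480,600)))
cv2.imwrite('pics/top.png',b[0][:,:,::-1])
cv2.imwrite('pics/scene.png',a[0][:,:,::-1])
print(a[2]['origin'],b[2]['origin'],b[2]['rotation'],arm.observe()['orientation'])
E
```

```text
[ 1.21535162 -0.31995992  0.74825125] [ 0.42576033 -0.04080264  0.89893483] [[-1.54552094e-03 -9.83847322e-01  1.79002954e-01]
 [-9.99998802e-01  1.53594087e-03 -1.92107304e-04]
 [-8.59336977e-05 -1.79003037e-01 -9.83848518e-01]] [[-9.53937809e-01 -3.00003842e-01 -5.93309421e-04]
 [-3.00004388e-01  9.53936840e-01  1.36828177e-03]
 [ 1.55489926e-04  1.48325115e-03 -9.99998888e-01]]
```

View pics/top.png

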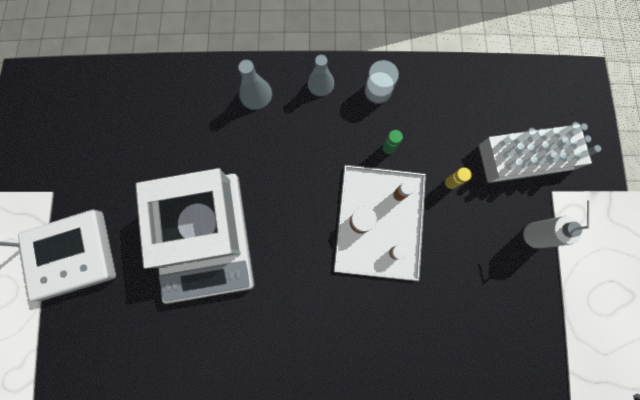

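View pics/scene.png

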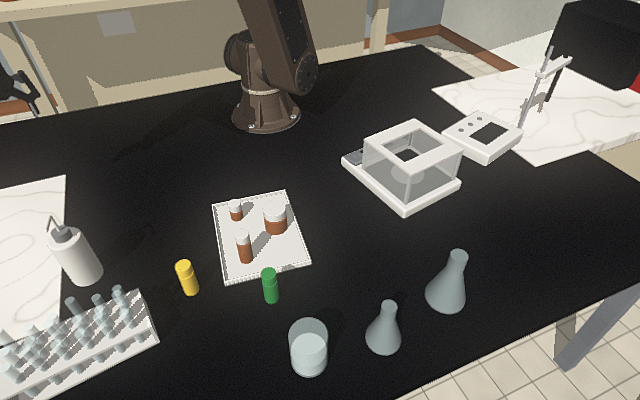

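In the scene view the tray holds three amber vessels: a narrow, tall one at about (244,247), a narrow, short one at (236,210) and a wide jar at (275,217). The green (270,285) and yellow (187,278) look-alikes stand outside the tray. The one at (244,247), top view (402,192), fits the description because it is narrow and clearly taller than the short one. I'll confirm it in a crop and measure it by depth.

Run:
```python
from h import *
import pickle
f=np.load('first.npz');ms,mt=pickle.load(open('m.pkl','rb'))
c1=cv2.resize(f['sp'][180:310,160:320,::-1],(480,390));c2=cv2.resize(f['tp'][160:290,325:435,::-1],(320,390))
cv2.imwrite('pics/crop.png',np.hstack([c1,c2]))
for n,m in(('s',ms),('t',mt)):
    P=cloud(m,f[n+'d']);ok=f[n+'d']>0
    Q=P[ok]
    for name,c in (('tray',None),):
        s=(Q[:,0]>.3)&(Q[:,0]<.75)&(Q[:,1]>-.35)&(Q[:,1]<0)&(Q[:,2]>.045)&(Q[:,2]<.12)
        im=np.zeros(ok.shape,np.uint8);im[ok]=s
        k,l,st,ce=cv2.connectedComponentsWithStats(im)
        for i in range(1,k):
            if st[i,4]<15: continue
            q=P[l==i];z=np.percentile(q[:,2],98);t=q[q[:,2]>z-.006]
            print(n,ce[i].round(),st[i,4],'z',z.round(3),'topmean',t.mean(0).round(4),'mid',((t.max(0)+t.min(0))/2).round(4), 'ext',np.ptp(t,0).round(3))
    # cover
    s=ok&(abs(P[...,2]-.145)<.006)&(P[...,1]>.05)&(P[...,1]<.5)&(P[...,0]>.2)&(P[...,0]<.8)
    k,l,st,ce=cv2.connectedComponentsWithStats(s.astype(np.uint8));i=1+np.argmax(st[1:,4])
    M=(l==i).astype(np.uint8)
    cs,h=cv2.findContours(M,cv2.RETR_CCOMP,cv2.CHAIN_APPROX_NONE)
    for c in sorted(cs,key=cv2.contourArea)[-2:]:
        w=onplane(m,c[:,0,:].astype(float),.145)[:,:2].astype(np.float32)
        print(n,'rect',len(c),cv2.minAreaRect(w), 'meanz',P[l==i][:,2].mean())
    s=ok&(abs(P[...,2]-.050)<.006)&(P[...,1]>.05)&(P[...,1]<.5)&(P[...,0]>.3)&(P[...,0]<.8)
    print('z50',s.sum(),P[s].mean(0))
```

```text
s [234. 204.] 118 z 0.057 topmean [ 0.462  -0.2276  0.055 ] mid [ 0.4628 -0.2281  0.0543] ext [0.03  0.03  0.006]
s [274. 211.] 439 z 0.073 topmean [ 0.5363 -0.147   0.071 ] mid [ 0.5346 -0.1464  0.0708] ext [0.055 0.055 0.007]
s [243. 240.] 312 z 0.093 topmean [ 0.604  -0.243   0.0908] mid [ 0.6018 -0.2428  0.0904] ext [0.033 0.031 0.008]
s [269. 279.] 339 z 0.089 topmean [ 0.7245 -0.2219  0.0871] mid [ 0.7242 -0.2215  0.0866] ext [0.033 0.03  0.006]
s rect 128 ((0.5314555168151855, 0.23600199818611145), (0.09344840794801712, 0.14107374846935272), 9.866477012634277) meanz 0.14342082300253017
s rect 207 ((0.5319738388061523, 0.23585811257362366), (0.1849687397480011, 0.18604342639446259), 9.947739601135254) meanz 0.14342082300253017
z50 1355 [0.49815577 0.30079722 0.0487987 ]
t [394. 139.] 220 z 0.09 topmean [ 0.7216 -0.2209  0.087 ] mid [ 0.7218 -0.2212  0.0874] ext [0.03  0.03  0.007]
t [406. 189.] 226 z 0.094 topmean [ 0.6    -0.2424  0.0911] mid [ 0.5999 -0.2423  0.0914] ext [0.03  0.03  0.006]
t [363. 219.] 506 z 0.073 topmean [ 0.5322 -0.1455  0.071 ] mid [ 0.5326 -0.1456  0.0717] ext [0.053 0.054 0.008]
t [399. 252.] 155 z 0.058 topmean [ 0.4579 -0.2266  0.0549] mid [ 0.458  -0.2269  0.055 ] ext [0.031 0.03  0.006]
t rect 214 ((0.5257583260536194, 0.23932290077209473), (0.09349623322486877, 0.1448207050561905), 9.78787612915039) meanz 0.14423734109319591
t rect 337 ((0.5264686346054077, 0.23878654837608337), (0.18107283115386963, 0.17993132770061493), 10.041280746459961) meanz 0.14423734109319591
z50 5855 [0.46751018 0.28388733 0.04923529]
```

View pics/crop.png

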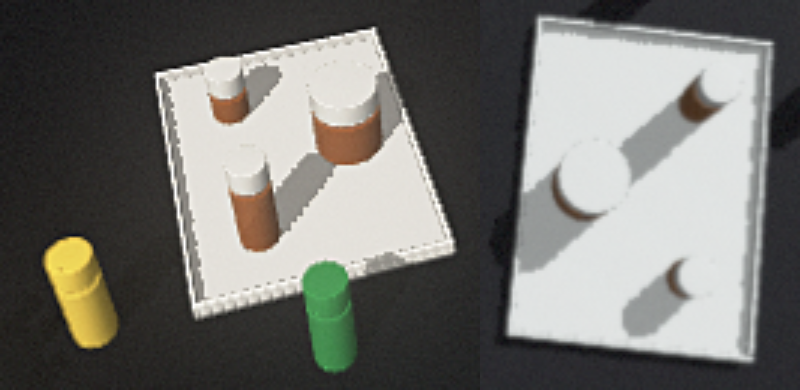

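The crop confirms it: the tall narrow bottle has its cap at crop (248,168), and the short one (228,90) and the jar (345,110) are clear of it. Next I'll check the corridor for obstacles and work out the first move.

```bash
cat >> h.py <<'E'
def go(p,yaw=None):
    """shift in current tool axes to world p; yaw=desired tool-y heading deg; also levelling"""
    from scipy.spatial.transform import Rotation as Ro
    s=arm.observe();R=np.array(s['orientation']);d=R.T@(np.array(p)-s['ee_pos'])
    print('t',round(s['time'],2),'tcp',np.round(s['ee_pos'],4),'shift',d.round(4),end=' ')
    if yaw is not None:
        a=np.radians(yaw);y=np.array([np.cos(a),np.sin(a),0]);z=np.array([0,0,-1.]);T=np.c_[np.cross(y,z),y,z]
        print('rot',Ro.from_matrix(R.T@T).as_rotvec().round(4),end=' ')
    print('gap',s['finger_gap'],'F',np.round(s['ft_force'],1),'grip',s['gripper_force'])
E
python3 - <<'E'
from h import *
import pickle
f=np.load('first.npz');ms,mt=pickle.load(open('m.pkl','rb'))
a=np.array([.203,-.644]);b=np.array([.601,-.2425]);u=(b-a)/np.linalg.norm(b-a)
for n,m in(('s',ms),('t',mt)):
    Q=cloud(m,f[n+'d'])[f[n+'d']>0]
    t=(Q[:,:2]-a)@u;w=(Q[:,:2]-a)@[-u[1],u[0]]
    for lo,hi in((-.14,-.07),(-.07,.07),(.07,.14)):
        print(n,lo,[round(float(np.max(Q[(t>s)&(t<s+.1)&(w>lo)&(w<hi)&(Q[:,2]<.5),2],initial=0)),3) for s in np.arange(0,.6,.1)])
    k=(abs(Q[:,0]-.64)<.06)&(Q[:,1]>-.4)&(Q[:,1]<-.31)&(Q[:,2]>.06)
    print('yellow',Q[k].mean(0),np.max(Q[k],0))
go([.601,-.2425,.22],99.9)
E
```

```text
s -0.14 [0.008, 0.006, 0.13, 0.005, 0.091, 0.09]
s -0.07 [0.376, 0.004, 0.004, 0.005, 0.016, 0.094]
s 0.07 [0.005, 0.003, 0.003, 0.015, 0.057, 0.074]
yellow [ 0.63906412 -0.37415409  0.08088003] [ 0.65056534 -0.35887757  0.09053466]
t -0.14 [0.009, 0.008, 0.131, 0.004, 0.091, 0.089]
t -0.07 [0.261, 0.004, 0.004, 0.005, 0.016, 0.095]
t 0.07 [0.005, 0.004, 0.003, 0.016, 0.058, 0.076]
yellow [ 0.63020089 -0.37161041  0.08299035] [ 0.64640455 -0.35958348  0.09095844]
t 0.1 tcp [ 0.2024 -0.6435  0.2003] shift [-0.5005  0.2629 -0.0194] rot [ 0.0015 -0.0003  0.1319] gap 0.9986040731560342 F [-0.6  0.6  0.3] grip 0.0
```

Call:
jog_arm --rot '[[0,0,0.02],[0,0,0.04],[0,0,0.06],[0,0,0.08],[0,0,0.1],[0,0,0.12],[0,0,0.132],[0,0,0.132]]' --xyz '[[-0.02,0.01,-0.01],[-0.06,0.031,-0.02],[-0.1,0.052,-0.02],[-0.14,0.073,-0.02],[-0.18,0.094,-0.02],[-0.22,0.115,-0.02],[-0.26,0.136,-0.02],[-0.3,0.158,-0.02]]' --jaw '[0,0,0,70,70,70,70,70]'

```text
time: 0.9
ee_pos: [0.4422, -0.4015, 0.2209]
orientation: [[-0.985, -0.172, -0.0], [-0.172, 0.985, 0.0], [0.0, 0.0, -1.0]]
ft_force: [-0.1, -1.0, 0.9]
finger_gap: 0.724
gripper_force: 0.0
```

```bash
python3 -c "
from h import *
go([.601,-.2425,.22],99.9)"
```

```text
t 0.9 tcp [ 0.4422 -0.4015  0.2209] shift [-0.1837  0.1294  0.0009] rot [ 0.0003 -0.0002 -0.0004] gap 0.7238833781726329 F [-0.1 -1.   0.9] grip 0.0
```

Call:
jog_arm --rot '[[0,0,0],[0,0,0],[0,0,0],[0,0,0],[0,0,0],[0,0,0],[0,0,0],[0,0,0]]' --xyz '[[-0.035,0.025,0],[-0.07,0.05,0],[-0.105,0.074,0],[-0.14,0.099,0],[-0.165,0.117,0],[-0.18,0.127,0],[-0.184,0.129,0],[-0.184,0.129,0]]' --jaw '[70,70,70,70,70,70,70,70]'

```text
time: 1.7
ee_pos: [0.6003, -0.2442, 0.2206]
orientation: [[-0.985, -0.173, -0.001], [-0.173, 0.985, 0.0], [0.001, 0.0, -1.0]]
ft_force: [-0.1, -0.9, 0.3]
finger_gap: 0.726
gripper_force: 0.0
```

Run:
```python
from h import *
p,d,m=snap('wrist','w1.png');np.savez('w1.npz',p=p,d=d)
print(m['origin'],m['rotation'])
P=cloud(m,d);ok=d>0
s=ok&(P[...,2]>.08)&(P[...,2]<.1)&(np.hypot(P[...,0]-.6,P[...,1]+.2425)<.04)
t=P[s];print(s.sum(),t.mean(0),(t.max(0)+t.min(0))/2,np.ptp(t,0))
s=s.astype(np.uint8);c=max(cv2.findContours(s,0,1)[0],key=cv2.contourArea)
print(cv2.minEnclosingCircle(c), onplane(m,[cv2.minEnclosingCircle(c)[0]],.092))
go([.601,-.2425,.055],99.9)
```

```text
[ 0.53133142 -0.25707206  0.39477346] [[-1.71661878e-01  9.46707196e-01  2.72539328e-01]
 [ 9.85155894e-01  1.64891160e-01  4.77364623e-02]
 [ 2.53126430e-04  2.76688256e-01 -9.60959700e-01]]
1077 [ 0.60053389 -0.24367948  0.09279376] [ 0.60154592 -0.24345255  0.08785712] [0.0311605  0.03131522 0.01556454]
((319.1290283203125, 179.7520751953125), 19.011442184448242) [[ 0.60039824 -0.24349371  0.092     ]]
t 1.75 tcp [ 0.5999 -0.2448  0.2208] shift [-0.0016  0.002   0.1658] rot [ 0.0002 -0.0008 -0.0001] gap 0.7268587249722529 F [-0.4 -0.4  0.2] grip 0.0
```

View pics/w1.png

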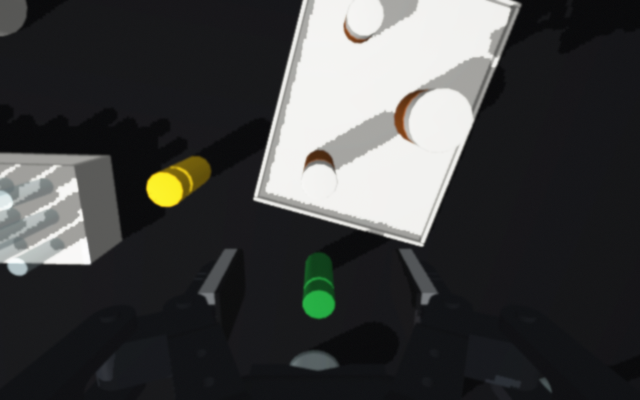

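The wrist view shows the cap at (319,180), centred between the fingers. The green bottle (318,300) and the yellow one (165,187) are clear of the fingers' path, so I'll descend.

Call:
jog_arm --rot '[[0,0,0],[0,0,0],[0,0,0],[0,0,0],[0,0,0],[0,0,0],[0,0,0],[0,0,0]]' --xyz '[[-0.001,0.001,0.025],[-0.001,0.001,0.055],[-0.001,0.001,0.085],[-0.001,0.001,0.115],[-0.001,0.001,0.14],[-0.001,0.001,0.158],[-0.001,0.001,0.168],[-0.001,0.001,0.168]]' --jaw '[70,70,70,70,70,70,70,70]'

```text
time: 2.55
ee_pos: [0.5997, -0.244, 0.052]
orientation: [[-0.985, -0.171, -0.002], [-0.171, 0.985, 0.0], [0.002, 0.001, -1.0]]
ft_force: [-0.5, 0.5, 0.3]
finger_gap: 0.725
gripper_force: 0.0
```

Call:
jog_arm --rot '[[0,0,0],[0,0,0],[0,0,0],[0,0,0],[0,0,0],[0,0,0],[0,0,0],[0,0,0]]' --xyz '[[0,0,0],[0,0,0],[0,0,0],[0,0,0],[0,0,0],[0,0,0],[0,0,0],[0,0,0]]' --jaw '[100,120,140,150,160,170,180,190]'

```text
time: 3.35
ee_pos: [0.6018, -0.2433, 0.0541]
orientation: [[-0.985, -0.172, 0.001], [-0.172, 0.985, -0.0], [-0.001, -0.001, -1.0]]
ft_force: [0.0, 0.6, 5.1]
finger_gap: 0.334
gripper_force: 58.7
```

Call:
jog_arm --rot '[[0,0,0],[0,0,0],[0,0,0],[0,0,0],[0,0,0],[0,0,0],[0,0,0],[0,0,0]]' --xyz '[[0,0,-0.01],[0,0,-0.03],[0,0,-0.065],[0,0,-0.105],[0,0,-0.145],[0,0,-0.18],[0,0,-0.2],[0,0,-0.21]]' --jaw '[200,200,200,200,200,200,200,200]'

```text
time: 4.15
ee_pos: [0.6017, -0.2434, 0.266]
orientation: [[-0.985, -0.172, 0.003], [-0.172, 0.985, -0.001], [-0.003, -0.001, -1.0]]
ft_force: [0.4, -0.5, -2.1]
finger_gap: 0.334
gripper_force: 59.3
```

```bash
python3 -c "
from h import *
go([.529,.2375,.265],99.9)"
```

```text
t 4.15 tcp [ 0.6017 -0.2434  0.266 ] shift [-0.0111  0.4862  0.0005] rot [-0.0011  0.0032  0.0001] gap 0.3344836013160498 F [ 0.4 -0.5 -2.1] grip 59.33507859706879
```

Call:
jog_arm --rot '[[0,0,0],[0,0,0],[0,0,0],[0,0,0],[0,0,0],[0,0,0],[0,0,0],[0,0,0]]' --xyz '[[0,0.02,0],[0,0.065,0],[0,0.11,0],[0,0.155,0],[0,0.2,0],[0,0.245,0],[0,0.275,0],[0,0.29,0]]' --jaw '[200,200,200,200,200,200,200,200]'

```text
time: 4.95
ee_pos: [0.5503, 0.0446, 0.2624]
orientation: [[-0.985, -0.174, -0.001], [-0.174, 0.985, 0.0], [0.001, 0.0, -1.0]]
ft_force: [-0.1, -0.4, -0.8]
finger_gap: 0.336
gripper_force: 59.5
```

Call:
jog_arm --rot '[[0,0,0],[0,0,0],[0,0,0],[0,0,0],[0,0,0],[0,0,0],[0,0,0],[0,0,0]]' --xyz '[[0.01,0.015,0],[0.02,0.035,0],[0.03,0.05,0],[0.04,0.06,0],[0.04,0.06,0],[0.04,0.06,0],[0.04,0.06,0],[0.04,0.06,0]]' --jaw '[200,200,200,200,200,200,200,200]'

```text
time: 5.75
ee_pos: [0.5019, 0.0942, 0.2629]
orientation: [[-0.985, -0.171, -0.0], [-0.171, 0.985, -0.0], [0.0, -0.0, -1.0]]
ft_force: [-0.2, -0.6, -1.3]
finger_gap: 0.335
gripper_force: 59.5
```

Run:
```python
from h import *
go([.529,.2375,.265],99.9)
p,d,m=snap('wrist','w2.png')
P=cloud(m,d);ok=d>0
s=ok&(abs(P[...,2]-.145)<.006)&(P[...,1]>.05)&(P[...,0]<.8)
M=s.astype(np.uint8)
cs,h=cv2.findContours(M,cv2.RETR_CCOMP,cv2.CHAIN_APPROX_NONE)
for c in sorted(cs,key=cv2.contourArea)[-2:]:
    w=onplane(m,c[:,0,:].astype(float),.145)[:,:2].astype(np.float32); print(len(c),cv2.minAreaRect(w))
print(P[s].mean(0))
s=ok&(abs(P[...,2]-.05)<.004)&(np.hypot(P[...,0]-.529,P[...,1]-.2375)<.055)
print('pan',s.sum(),P[s].min(0),P[s].max(0))
```

```text
t 5.75 tcp [0.5019 0.0942 0.2629] shift [-0.0512  0.1366 -0.0021] rot [-0.0002 -0.0004 -0.0008] gap 0.33475070049879896 F [-0.2 -0.6 -1.3] grip 59.48855638504028
6 ((0.5940173268318176, 0.21708548069000244), (0.0022595489863306284, 0.001987338764593005), 53.97835159301758)
1235 ((0.5274744629859924, 0.2384631484746933), (0.18080216646194458, 0.182183638215065), 10.030166625976562)
[0.499792   0.24465045 0.1461627 ]
pan 4695 [0.50043909 0.18924195 0.0460005 ] [0.58393563 0.29234304 0.05397912]
```

View pics/w2.png

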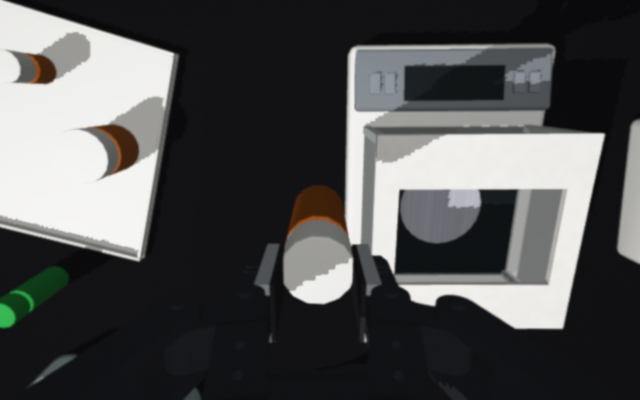

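The wrist view shows the bottle held upright (318,250), and the port at about (396–566, 190–283) with the pan inside it (440,210). The three fits of the cover average to about (0.528, 0.238) with a yaw of 10°. I'll move over the port next.

Call:
jog_arm --rot '[[0,0,0],[0,0,0],[0,0,0],[0,0,0],[0,0,0],[0,0,0],[0,0,0],[0,0,0]]' --xyz '[[-0.01,0.02,0],[-0.022,0.055,0],[-0.035,0.09,0],[-0.045,0.12,0],[-0.05,0.135,0],[-0.05,0.137,0],[-0.05,0.137,0],[-0.05,0.137,0]]' --jaw '[200,200,200,200,200,200,200,200]'

```text
time: 6.6
ee_pos: [0.5272, 0.2375, 0.2632]
orientation: [[-0.985, -0.172, -0.0], [-0.172, 0.985, -0.0], [0.0, -0.0, -1.0]]
ft_force: [1.0, -0.6, -1.1]
finger_gap: 0.336
gripper_force: 59.5
```

Run:
```python
from h import *
go([.528,.238,.105],99.9)
a=snap('scene');b=snap('top')
cv2.imwrite('pics/over.png',np.hstack([cv2.resize(a[0][60:230,320:490,::-1],(400,400)),cv2.resize(b[0][130:300,110:280,::-1],(400,400))]))
```

```text
t 6.6 tcp [0.5272 0.2375 0.2632] shift [-0.0008  0.0004  0.1582] rot [-0.0002 -0.0001 -0.0004] gap 0.33600997877327843 F [ 1.  -0.6 -1.1] grip 59.521193504333496
```

View pics/over.png

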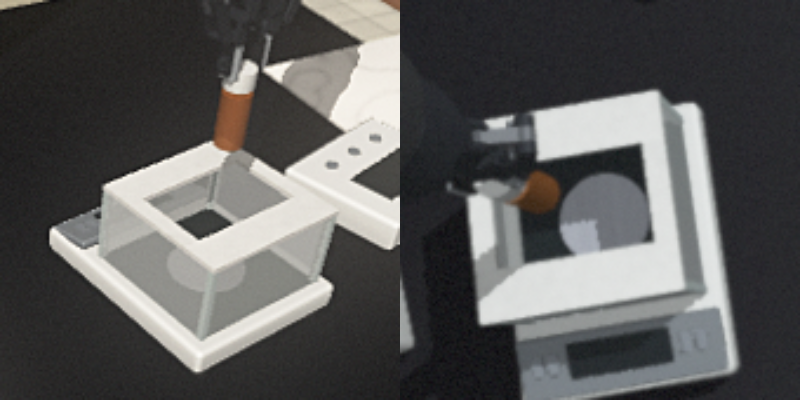

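The bottle hangs upright above the port in both views, so I'll lower it.

Call:
jog_arm --rot '[[0,0,0],[0,0,0],[0,0,0],[0,0,0],[0,0,0],[0,0,0],[0,0,0],[0,0,0]]' --xyz '[[-0.001,0,0.015],[-0.001,0,0.04],[-0.001,0,0.065],[-0.001,0,0.09],[-0.001,0,0.115],[-0.001,0,0.135],[-0.001,0,0.147],[-0.001,0,0.155]]' --jaw '[200,200,200,200,200,200,200,200]'

```text
time: 7.5
ee_pos: [0.5283, 0.2378, 0.1076]
orientation: [[-0.985, -0.171, -0.0], [-0.171, 0.985, -0.0], [0.0, -0.0, -1.0]]
ft_force: [0.1, -0.2, -0.8]
finger_gap: 0.34
gripper_force: 59.5
```

Call:
jog_arm --rot '[[0,0,0],[0,0,0],[0,0,0],[0,0,0],[0,0,0],[0,0,0],[0,0,0],[0,0,0]]' --xyz '[[0,0,0.001],[0,0,0.002],[0,0,0.003],[0,0,0.004],[0,0,0.005],[0,0,0.005],[0,0,0.005],[0,0,0.005]]' --jaw '[200,200,200,200,200,200,200,200]'

```text
time: 8.3
ee_pos: [0.5283, 0.2384, 0.1032]
orientation: [[-0.985, -0.172, 0.0], [-0.172, 0.985, 0.0], [-0.0, 0.0, -1.0]]
ft_force: [0.8, -0.6, -0.6]
finger_gap: 0.337
gripper_force: 59.5
```

Call:
jog_arm --rot '[[0,0,0],[0,0,0],[0,0,0],[0,0,0],[0,0,0],[0,0,0],[0,0,0],[0,0,0]]' --xyz '[[0,0,0.0003],[0,0,0.0006],[0,0,0.0009],[0,0,0.0012],[0,0,0.0015],[0,0,0.002],[0,0,0.002],[0,0,0.002]]' --jaw '[200,200,200,200,200,200,200,200]'

```text
time: 9.1
ee_pos: [0.5283, 0.2384, 0.1011]
orientation: [[-0.985, -0.172, -0.0], [-0.172, 0.985, -0.0], [0.0, -0.0, -1.0]]
ft_force: [0.7, 0.2, -0.7]
finger_gap: 0.338
gripper_force: 59.5
```

Call:
jog_arm --rot '[[0,0,0],[0,0,0],[0,0,0],[0,0,0],[0,0,0],[0,0,0],[0,0,0],[0,0,0]]' --xyz '[[0,0,0.0002],[0,0,0.0004],[0,0,0.0006],[0,0,0.0008],[0,0,0.001],[0,0,0.001],[0,0,0.001],[0,0,0.001]]' --jaw '[200,200,200,200,200,200,200,200]'

```text
time: 9.9
ee_pos: [0.5283, 0.2384, 0.1001]
orientation: [[-0.985, -0.172, 0.0], [-0.172, 0.985, 0.0], [-0.0, 0.0, -1.0]]
ft_force: [0.3, -0.5, -0.3]
finger_gap: 0.337
gripper_force: 59.5
```

Call:
jog_arm --rot '[[0,0,0],[0,0,0],[0,0,0],[0,0,0],[0,0,0],[0,0,0],[0,0,0],[0,0,0]]' --xyz '[[0,0,0.0002],[0,0,0.0004],[0,0,0.0006],[0,0,0.0008],[0,0,0.001],[0,0,0.001],[0,0,0.001],[0,0,0.001]]' --jaw '[200,200,200,200,200,200,200,200]'

```text
time: 10.7
ee_pos: [0.5289, 0.2386, 0.1]
orientation: [[-0.985, -0.172, 0.001], [-0.172, 0.985, 0.001], [-0.001, 0.0, -1.0]]
ft_force: [-0.6, -1.2, 7.3]
finger_gap: 0.338
gripper_force: 60.3
```

Contact reads 7 N, so the bottle is standing on the pan. I'll ease off slightly and open part way.

Call:
jog_arm --rot '[[0,0,0],[0,0,0],[0,0,0],[0,0,0],[0,0,0],[0,0,0],[0,0,0],[0,0,0]]' --xyz '[[0,0,-0.0003],[0,0,-0.0005],[0,0,-0.0005],[0,0,-0.0005],[0,0,-0.0005],[0,0,-0.0005],[0,0,-0.0005],[0,0,-0.0005]]' --jaw '[200,200,180,165,150,130,110,90]'

```text
time: 11.5
ee_pos: [0.5281, 0.2383, 0.0993]
orientation: [[-0.985, -0.172, -0.0], [-0.172, 0.985, -0.0], [0.001, -0.0, -1.0]]
ft_force: [-0.4, 1.2, -0.5]
finger_gap: 0.643
gripper_force: 0.0
```

Call:
jog_arm --rot '[[0,0,0],[0,0,0],[0,0,0],[0,0,0],[0,0,0],[0,0,0],[0,0,0],[0,0,0]]' --xyz '[[0,0,0],[0,0,0],[0,0,0],[0,0,0],[0,0,0],[0,0,-0.003],[0,0,-0.008],[0,0,-0.015]]' --jaw '[90,90,90,90,90,90,90,90]'

```text
time: 12.3
ee_pos: [0.5282, 0.2383, 0.115]
orientation: [[-0.985, -0.172, -0.0], [-0.172, 0.985, -0.0], [0.0, -0.0, -1.0]]
ft_force: [-0.4, 0.4, 0.3]
finger_gap: 0.646
gripper_force: 0.0
```

Call:
jog_arm --rot '[[0,0,0],[0,0,0],[0,0,0],[0,0,0],[0,0,0],[0,0,0],[0,0,0],[0,0,0]]' --xyz '[[0,0,-0.015],[0,0,-0.04],[0,0,-0.07],[0,0,-0.1],[0,0,-0.13],[0,0,-0.15],[0,0,-0.16],[0,0,-0.16]]' --jaw '[90,90,90,90,90,90,90,90]'

```text
time: 13.1
ee_pos: [0.5288, 0.2387, 0.2762]
orientation: [[-0.985, -0.172, 0.002], [-0.172, 0.985, 0.002], [-0.002, 0.001, -1.0]]
ft_force: [-0.5, -0.9, -0.5]
finger_gap: 0.643
gripper_force: 0.0
```

Call:
jog_arm --rot '[[0,0,0],[0,0,0],[0,0,0],[0,0,0],[0,0,0],[0,0,0],[0,0,0],[0,0,0]]' --xyz '[[0,-0.02,0],[0,-0.06,0],[0,-0.1,0],[0,-0.14,0],[0,-0.165,0],[0,-0.175,0],[0,-0.175,0],[0,-0.175,0]]' --jaw '[90,90,90,90,90,90,90,90]'

```text
time: 13.9
ee_pos: [0.5581, 0.0663, 0.2738]
orientation: [[-0.985, -0.172, -0.001], [-0.172, 0.985, -0.0], [0.001, 0.0, -1.0]]
ft_force: [-0.0, 1.0, -0.5]
finger_gap: 0.647
gripper_force: 0.0
```

Run:
```python
from h import *
b=snap('top');a=snap('scene')
cv2.imwrite('pics/end.png',np.hstack([cv2.resize(a[0][90:310,200:480,::-1],(400,400)),cv2.resize(b[0][130:300,110:280,::-1],(400,400))]))
for p,d,m in(a,b):
    P=cloud(m,d);s=(d>0)&(np.hypot(P[...,0]-.528,P[...,1]-.238)<.04)&(abs(P[...,2]-.138)<.006)
    if s.any(): t=P[s];print(s.sum(),((t.max(0)+t.min(0))/2).round(4),np.ptp(t,0).round(3))
print(arm.observe()['ft_force'],arm.observe()['ee_pos'])
```

```text
84 [0.5293 0.2375 0.1355] [0.032 0.031 0.007]
191 [0.5275 0.2393 0.1371] [0.03  0.031 0.008]
[-0.63864031  0.11402327 -0.34446207] [0.5581943  0.06685382 0.274148  ]
```

View pics/end.png

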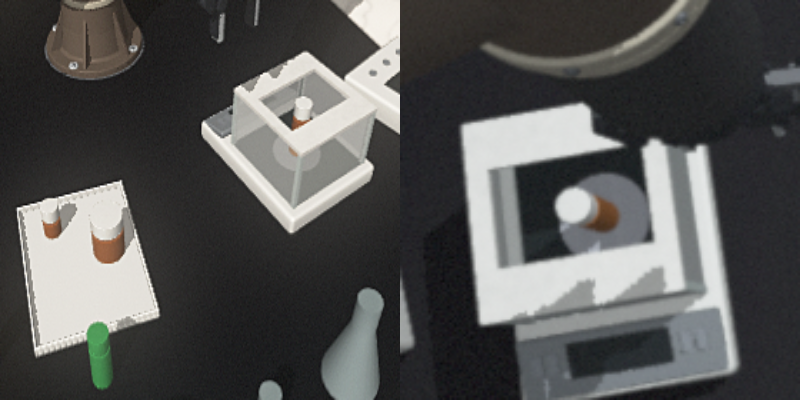

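The bottle stands upright on the middle of the pan (crop (300,125) in scene, (590,212) in top). The short bottle and the jar still stand in the tray, and the hand is clear.

```bash
python3 -c "
from h import *
print(arm.finish_job())"
```

```text
the job is handed in; nothing more can be done
None
```

The job is handed in: the tall bottle stands upright within about 2 mm of the pan's centre, the hand is out, no shield contact showed in the force readings, and the short bottle and wide jar still stand in the tray.

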